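Mix a stain flask on a touch-start vortex mixer

ROBOT

A 7-joint arm with a two-finger parallel gripper is mounted at the origin on the work surface. World frame = base frame: x ahead of the robot, y to its left, z up, the work surface at z = 0. Lengths are in m, angles in rad, forces in N, time in s.
With the tool pointing down it reaches from about 0.4 to 0.875 m from the base axis. Payload 19.3 kg.
Tool frame: the origin (TCP) lies between the finger pads, 19 mm behind the fingertips; this is the grasp point; z points along the fingers, y is the line along which they close (so a half turn about z gives the same grasp; the last joint's range is limited). The gripper opens to 85 mm and grips with 20 to 120 N. Pads are 22 mm wide; open, the fingers measure 114 mm over their backs; the gripper's body (76 mm by 85 mm) begins 54 mm behind the grasp point. The pads swing forward as they close: fully open they stand 13 mm farther back than shut.
Start: joints at [1.091, 0.521, -0.036, 1.599, 0.021, 1.021, -0.113], TCP at [0.249, -0.573, 0.25] pointing down, gripper open.
Joint ranges: [-2.91, 2.91], [-0.3, 2.13], [-1.5, 1.42], [0.17, 2.43], [-1.26, 4.41], [0.16, 1.93], [-2.52, 2.52]. Speed limits (rad/s): [1.89, 1.89, 2.39, 2.39, 3.01, 3.01, 3.01].

INTERFACE

Orientations are given as a unit quaternion [x, y, z, w].
In Python, from rig import env gives the robot as it stands.
- The arm moves only by the shell command python3 -m crank 'ROWS' [FORCE]. ROWS is JSON, one flat list of numbers, 5 for each row, row after row: the opening, from -1 (shut) to 1 (fully open), then the shift along the tool's x, y, z in m, then the turn about the tool's z in degrees. In form: [gripper, tx, ty, tz, spin, gripper, tx, ty, tz, spin, ...]. A call has 1 to 20 rows; each row shifts and turns the commanded pose from where the row before left it, along the tool's axes as they then stand; what a row does not reach is not made up. A row lasts 1/12 s, in which the tool goes at most 41.7 mm and 7.16 degrees, less where a joint would pass 70% of its speed; a pose out of reach is approached as far as the arm can. A call with a gripper value outside its range is refused whole. The fingers move at their own pace and stop on an object; FORCE is the grip in N (left out, the last holds). Time passes only in rows, so rows that do not move let the fingers close. It gives the time, the measured TCP pose, the force, the opening and the grip force at its end, in the units of the state.
- env.state(): the state, without advancing time (a new reading comes with each control period).
- env.grab_frame(name): name is "scene" or "top" or "wrist"; returns a dict with "frame" (384x512x3 uint8, blue, green, red), "z_map" (384x512 float32, m along the optical axis (not along the pixel's ray), 0 where there is no reading), "intrinsics" (3x3 intrinsics, pixels), "k1" (the pictures are not rectified: a ray, as slopes to the right and down, at radius r is drawn at 1 + k1 r^2 times it, then the intrinsics apply), "rvec" (rotation vector, rad) and "tvec" (3), from world to camera coordinates, as OpenCV has them; the wrist camera has in their place "mount" (4x4, takes a point from camera to tool coordinates, whose origin is the TCP and whose axes are the flange's). Camera axes: x right, y down, z forward; pixel columns grow to the right and rows downward; lengths in m; the calibration is good to about 2 mm. A picture is of the moment at which its call begins: read the wrist's pose just before it.
- env.finish_job(): hands the job in; it is judged then, once.
Trained networks look in the newest picture that a camera, given by its name, has taken for a name from the list of things; names that differ only in an ending like _2 or _b are one class to them, and where a whole thing is asked for, a point or a joint stands for the part that bears it (a point fixed in the world has none). Each returns a list of dicts, best first, with "conf" (0 to 1); they miss things now and then, are a little off and sometimes report something else, mostly with a low value. They report only what shows in the picture. A call takes as long as a camera call. They do not tell look-alikes from the thing itself.
- env.silhouettes(camera, target): "mask" (384x512 bool, what is visible of it).
- env.tip_of(camera, target): "location" ([x, y, z] in m, in world coordinates, good to about 4 mm: a listed point, or the origin of a listed thing).
The state is a dict: "time_s": time; "joint_pos": joint angles; "dq": joint speeds; "effort": joint torques, N m; "tcp_pos": TCP position; "ee_rot": TCP orientation; "wrist_force": force on the tool from outside, world axes, zero at the start; "moment": the same for the moment, N m; "opening": finger opening in m; "grip_force": force on a finger pad.
Only numpy, scipy, OpenCV 4.12 (cv2) and the standard library are available. Lean on these libraries where they do the work, as an engineer would, in place of code of your own. Each camera call takes 0.05 s, during which the arm holds its last target. There are 200 camera calls.

TASK

Switch the vortex mixer on at its red rocker, then take the amber round-bottom flask by its neck, lift it out of its cork ring and seat it upright in the mixer's sprung rubber cup. Press it straight down until the cup reaches its bottom stop, without ramming it, and finish with the flask still held by the neck and pressed down there. Keep the flask upright throughout and leave the clear flask and the two dropper bottles where they stand.

Things in the scene. Friction and masses are not known exactly. Their poses are not given: they have to be found in the camera images.
- amber_flask: the flask to mix: amber glass, round-bottom, black stopper, 0.2 to 0.33 kg. Origin at the lowest point of the bulb, z up the neck. Bulb 85 mm in diameter, centre 42.5 mm up; straight round neck 28 mm in diameter from 88 to 133 mm up; stopper 23 mm wide, its top at 143 mm. Starts upright in its cork ring, origin 9 mm above the table
- flask_centre (a point): centre of the amber flask's bulb, 42.5 mm above its lowest point, on the neck's axis
- flask_neck (a point): a point on the axis of the amber flask's neck, 109 mm above its lowest point: the height at which to grip (28 mm wide)
- amber_cork: the round cork ring, fixed to the table, in which the amber flask starts: 106 mm outside, 60 mm inside, 28 mm high. Origin at the centre of its underside
- mixer: vortex mixer, pale grey housing fixed to the table, 170 mm long (its x) by 125 mm wide (its y). Origin: centre of its underside; x points from the front panel to the back. Deck 70 mm high; dark front panel at x -30 to -85 mm slopes down to 54 mm high. Sprung cup centred at x +30 mm; rocker pivot at x -57.5, y +28 mm; grey dial, 34 mm wide and 14 mm high, at x -57.5, y -32 mm
- rocker (a joint): red rocker switch on the front panel: two halves, each 22 mm long and 24 mm wide, pivot along the mixer's y. 0 = off: the front half (with a white dash, away from the cup) stands raised; 0.26 rad = on: front half pressed fully down. Stays where it is left. About 3 N straight down at point rocker_front moves it; that point goes down about 4 mm
- rocker_front (a point): point on the top surface of the rocker's raised front half, 15 mm from the pivot: press here, straight down; it moves with the rocker
- cradle: black rubber cup with a blue band on the mixer's head. Its rounded lip is a ring, 82 mm across outside, 62 mm inside, in which the round bulb centres itself. Origin: middle of the ring, 5 mm below the lip's top, 110 mm above the table when up; z up. Moves straight down on a spring. With the flask seated, the bulb's centre is 31.5 mm above this origin
- cradle_centre (a point): the same point as the cup's origin: centre of the lip ring, moving with the cup
- head_travel (a joint): how far the cup is pressed down: 0 = up, 0.012 m = at its bottom stop. It takes about 4 N on the cup to start it moving (the flask alone does not) and about 13 N to hold it at the stop, which is rigid
- clear_flask: bystander: clear glass flask of the same shape with a white stopper, standing in another cork ring of the same size. Origin at the lowest point of its bulb; its top is 152 mm above the table
- dropper_red: bystander: small red dropper bottle with a white tip, 25 mm in diameter, 74 mm high, loose. Origin at the centre of its underside
- dropper_green: bystander: small green dropper bottle with a white tip, 25 mm in diameter, 74 mm high, loose. Origin at the centre of its underside
Mind the look-alikes: they are no part of the job. Of the things like the amber_flask, leave any that is pink or purple; of the rest the larger one is meant.

How it is judged:
By the outcome, as a careful person would: the job done as asked, in the order asked, and still so for the second after the job is handed in, while the arm keeps its last pose, push and grip.
It also fails if it takes over 51 s, if anything falls off the work surface, if the arm or the gripper's body presses on something with over 40 N, if the wrist force passes 120 N, or if a joint passes its speed limit or range.

## Working session

There is one attempt and no reset: what is moved stays moved. The work goes in short steps, Python scripts to look and compute and a shell command to move; the robot and the scene stay as the last step left them, time stands still between calls to the robot, and variables do not carry over. Pictures are saved under pics/ and viewed, at most 10 in all, crops included, and the job is handed in when it is done.

```bash
mkdir -p pics
cat > h.py <<'E'
from rig import env
import numpy as np, cv2
E
python3 - <<'E'
from h import *
s=env.state(); print(s['time_s'],s['tcp_pos'],s['ee_rot'],s['opening'],s['wrist_force'])
ims=[]
for c in("top","scene"):
    f=env.grab_frame(c); cv2.imwrite(f'pics/{c}0.png',f['frame'])
    for t in("amber_flask","flask_neck","amber_cork","mixer","rocker_front","cradle_centre","clear_flask","dropper_red","dropper_green"):
        for d in env.tip_of(c,t)[:4]:
            p=np.array(d['location'],float)
            r=p; K=f['intrinsics'];R=cv2.Rodrigues(np.array(f['rvec'],float))[0]
            q=R@p+np.ravel(f['tvec']);q=q[:2]/q[2];q=q*(1+f['k1']*(q@q))
            print(c,t,round(d['conf'],2),p.round(3),(np.array(K)[:2,:2]@q+np.array(K)[:2,2]).round())
E
```

```text
0.0 [ 0.24883951 -0.57296855  0.24944465] [ 9.79084352e-01  2.03453923e-01 -1.61524976e-04 -5.54063164e-04] 0.08499707639754527 [-0.24202505 -0.02470139  0.84171505]
top amber_flask 0.94 [ 0.516  0.422 -0.001] [128. 209.]
top amber_flask 0.89 [ 0.39   0.289 -0.001] [173. 253.]
top amber_flask 0.87 [ 0.471  0.122 -0.004] [232. 224.]
top amber_flask 0.78 [0.521 0.266 0.009] [181. 207.]
top flask_neck 0.83 [0.474 0.128 0.078] [228. 224.]
top flask_neck 0.82 [0.386 0.288 0.076] [168. 257.]
top flask_neck 0.77 [0.526 0.269 0.117] [172. 204.]
top flask_neck 0.74 [0.514 0.422 0.11 ] [115. 209.]
top amber_cork 0.74 [0.523 0.267 0.001] [181. 206.]
top mixer 0.59 [ 0.525 -0.271 -0.004] [368. 204.]
top rocker_front 0.54 [ 0.463 -0.227  0.064] [360. 226.]
top cradle_centre 0.71 [ 0.559 -0.283  0.113] [385. 190.]
top clear_flask 0.98 [ 0.513 -0.008  0.009] [278. 209.]
top dropper_red 0.64 [ 0.701 -0.163  0.004] [330. 143.]
top dropper_red 0.23 [ 0.56  -0.281  0.112] [384. 189.]
top dropper_green 0.6 [ 0.697  0.139 -0.001] [225. 145.]
scene amber_flask 0.94 [0.521 0.262 0.012] [323. 252.]
scene am
[... 190 characters left out ...]
 0.424 0.113] [407. 244.]
scene flask_neck 0.73 [0.469 0.123 0.072] [284. 194.]
scene flask_neck 0.59 [0.527 0.268 0.123] [329. 211.]
scene flask_neck 0.56 [0.518 0.265 0.009] [325. 253.]
scene amber_cork 0.95 [ 0.52   0.269 -0.002] [326. 258.]
scene amber_cork 0.27 [ 0.702 -0.166  0.001] [123. 220.]
scene mixer 0.74 [ 0.528 -0.276 -0.004] [149. 175.]
scene rocker_front 0.39 [ 0.462 -0.231  0.069] [176. 147.]
scene cradle_centre 0.95 [ 0.56  -0.281  0.107] [133. 142.]
scene clear_flask 0.92 [ 0.511 -0.01   0.009] [227. 204.]
scene dropper_red 0.78 [ 0.701 -0.166 -0.   ] [123. 220.]
scene dropper_red 0.64 [0.522 0.266 0.05 ] [326. 238.]
scene dropper_green 0.59 [0.7   0.138 0.002] [221. 277.]
```

Run:
```python
import cv2,numpy as np
a=cv2.imread('pics/top0.png')[110:300,80:450];b=cv2.imread('pics/scene0.png')[110:320,90:450]
cv2.imwrite('pics/t1.png',cv2.resize(a,None,fx=2.1,fy=2.1));cv2.imwrite('pics/s1.png',cv2.resize(b,None,fx=2.2,fy=2.2))
```

```text
(no output)
```

View pics/t1.png

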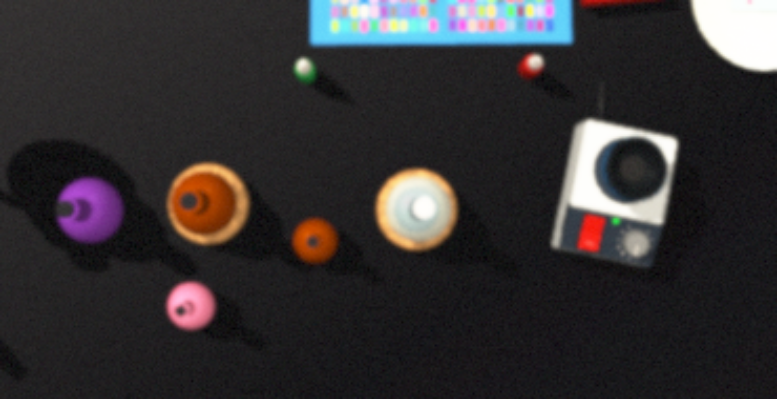

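View pics/s1.png

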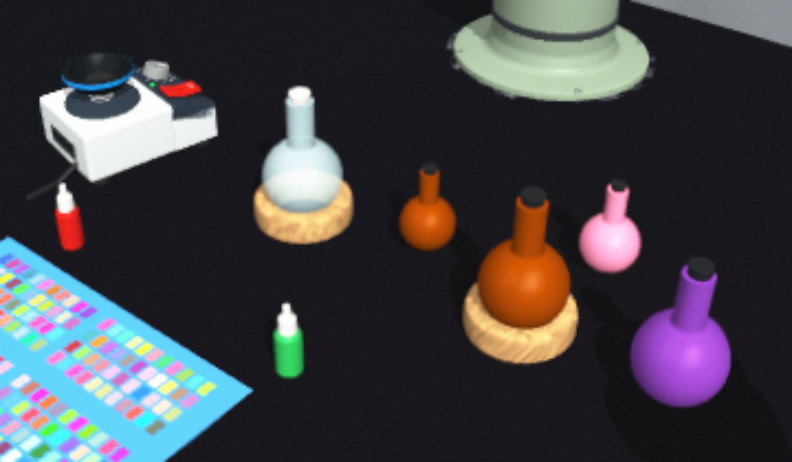

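The large amber flask in the cork ring at top (181,207) is the one I want. These could be mistaken for it:
- small amber flask at (232,224), smaller
- pink flask at (173,253)
- purple flask at (128,209)
- clear flask at (278,209)

The crops confirm the choice: it's at about (0.521, 0.267). The mixer's red rocker is at top (360,226) and its cup at (385,190), with a yaw of about -13.4°. I'll spin the gripper into line with the mixer and move above the rocker with the fingers shut.

```bash
python3 -m crank '[-1,0,0,0,7,-1,0,0,0,7,-1,0,0,0,7,-1,0,0,0,7,-1,0,0,0,7,-1,0,0,0,2,-1,0.0106,-0.032,0,0,-1,0.0106,-0.032,0,0,-1,0.0106,-0.032,0,0,-1,0.0106,-0.032,0,0,-1,0.0106,-0.032,0,0,-1,0.0106,-0.032,0,0,-1,0.0106,-0.032,0,0,-1,0.0106,-0.032,0,0,-1,0.0106,-0.032,0,0,-1,0.0106,-0.032,0,0,-1,0.0106,-0.032,0,0,-1,0.0106,-0.032,0,0,-1,0,0,0,0,-1,0,0,0,0]'
cat >> h.py <<'E'
from scipy.spatial.transform import Rotation as Ro
def tool(p):  # world point -> offset in tool axes
    s=env.state(); return Ro.from_quat(s['ee_rot']).inv().apply(np.array(p)-s['tcp_pos']).round(4)
def see(cam,*names,n=2):
    f=env.grab_frame(cam)
    for t in names:
        for d in env.tip_of(cam,t)[:n]: print(cam,t,round(d['conf'],2),np.round(d['location'],4),'tool',tool(d['location']))
    return f
def st():
    s=env.state(); print({k:np.round(s[k],4).tolist() for k in('time_s','tcp_pos','ee_rot','wrist_force','opening','grip_force')})
E
python3 - <<'E'
from h import *
st()
f=see('wrist','rocker_front','mixer','cradle_centre');see('top','rocker_front');see('scene','rocker_front')
cv2.imwrite('pics/w1.png',f['frame'])
E
```

```text
time_s: 2.67
tcp_pos: [0.4633, -0.2281, 0.25]
ee_rot: [0.993, -0.116, 0.0, -0.0]
wrist_force: [-0.3, -0.6, 0.4]
opening: -0.0001
grip_force: 0.0
{'time_s': 2.6667, 'tcp_pos': [0.4633, -0.2281, 0.25], 'ee_rot': [0.9932, -0.116, 0.0001, -0.0001], 'wrist_force': [-0.341, -0.5831, 0.4345], 'opening': -0.0001, 'grip_force': 0.0}
wrist rocker_front 0.85 [ 0.4636 -0.2292  0.0715] tool [ 0.0012 -0.0015  0.1785]
wrist mixer 0.73 [ 0.5289 -0.2715 -0.0011] tool [0.0747 0.0239 0.2511]
wrist cradle_centre 0.85 [ 0.5595 -0.2827  0.1076] tool [0.1071 0.0275 0.1424]
top rocker_front 0.67 [ 0.465  -0.2282  0.0649] tool [ 0.0024 -0.003   0.1851]
scene rocker_front 0.61 [ 0.4608 -0.2298  0.0697] tool [-1.400e-03 -1.000e-04  1.803e-01]
scene rocker_front 0.41 [ 0.5122 -0.0115  0.0059] tool [-0.0027 -0.2244  0.2441]
```

View pics/w1.png

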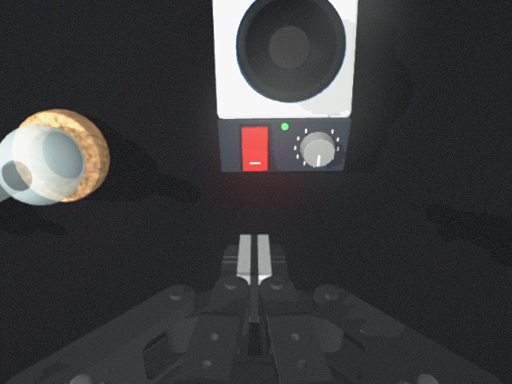

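The wrist view shows the rocker at (255,148) with its white dash at (255,163), squared up with the gripper. All three cameras put the point within 2 mm of the tool axis. Going down.

```bash
python3 -m crank '[-1,0,-0.001,0.036,0,-1,0,0,0.036,0,-1,0,0,0.036,0,-1,0,0,0.030,0,-1,0,0,0.010,0,-1,0,0,0,0]'; python3 -m crank '[-1,0,0,0.003,0,-1,0,0,0.003,0,-1,0,0,0.003,0,-1,0,0,0.001,0]'
```

```text
time_s: 3.57
tcp_pos: [0.4616, -0.2285, 0.1002]
ee_rot: [0.993, -0.118, -0.002, -0.0]
wrist_force: [-0.4, 0.2, 0.2]
opening: -0.0001
grip_force: 0.0
time_s: 3.9
tcp_pos: [0.4632, -0.2289, 0.0927]
ee_rot: [0.993, -0.118, 0.001, 0.0]
wrist_force: [-0.0, 0.8, 0.3]
opening: 0.0001
grip_force: 0.0
```

```bash
python3 -m crank '[-1,0,0,0.001,0,-1,0,0,0.001,0,-1,0,0,0,0]'; python3 -m crank '[-1,0,0,0.001,0,-1,0,0,0.001,0,-1,0,0,0,0]';python3 -m crank '[-1,0,0,0.001,0,-1,0,0,0,0]'
```

```text
time_s: 4.15
tcp_pos: [0.4628, -0.2287, 0.0901]
ee_rot: [0.993, -0.118, 0.0, 0.0]
wrist_force: [0.5, -0.3, 0.1]
opening: 0.0001
grip_force: 0.0
time_s: 4.4
tcp_pos: [0.4627, -0.2286, 0.0879]
ee_rot: [0.993, -0.118, -0.0, -0.0]
wrist_force: [0.6, 0.1, 0.8]
opening: 0.0
grip_force: 0.0
time_s: 4.57
tcp_pos: [0.4626, -0.2287, 0.0868]
ee_rot: [0.993, -0.118, -0.0, -0.0]
wrist_force: [0.1, 0.4, -0.4]
opening: 0.0002
grip_force: 0.0
```

```bash
python3 -m crank '[-1,0,0,0.001,0,-1,0,0,0.001,0,-1,0,0,0,0]'; python3 -m crank '[-1,0,0,0.001,0,-1,0,0,0.001,0,-1,0,0,0,0]';python3 -m crank '[-1,0,0,0.001,0,-1,0,0,0,0]'
```

```text
time_s: 4.82
tcp_pos: [0.4625, -0.2286, 0.0849]
ee_rot: [0.993, -0.118, -0.0, -0.0]
wrist_force: [-2.1, 0.7, 3.4]
opening: -0.0
grip_force: 1.6
time_s: 5.07
tcp_pos: [0.4622, -0.2286, 0.0832]
ee_rot: [0.993, -0.118, -0.0, -0.0]
wrist_force: [-5.5, 2.3, 14.7]
opening: 0.0001
grip_force: 7.8
time_s: 5.23
tcp_pos: [0.4624, -0.2287, 0.0828]
ee_rot: [0.993, -0.118, -0.0, -0.0]
wrist_force: [-9.4, 4.7, 29.5]
opening: -0.0001
grip_force: 15.9
```

The rocker moved and then met a rigid stop at 29 N. Backing off to check it.

```bash
python3 -m crank '[-1,0,0,-0.005,0,-1,0,0,-0.03,0,-1,0,0,-0.04,0,-1,0,0,-0.04,0,-1,0,0,-0.04,0,-1,0,0,-0.04,0,-1,0,0,-0.02,0,-1,0,0,0,0]'
python3 - <<'E'
from h import *
f=see('wrist','rocker_front','cradle_centre')
a=cv2.resize(f['frame'][100:200,200:370],None,fx=4,fy=4);b=cv2.resize(cv2.imread('pics/w1.png')[100:200,200:370],None,fx=4,fy=3)
cv2.imwrite('pics/w2.png',np.vstack([a[:300],b])[:600]); s=see('scene','flask_neck','cradle_centre')
z=f['z_map']; print(z[128:172:4,248:264].mean(1).round(4))
E
```

```text
time_s: 5.9
tcp_pos: [0.4642, -0.2293, 0.3016]
ee_rot: [0.993, -0.118, 0.003, 0.001]
wrist_force: [0.5, -0.2, -0.2]
opening: -0.0003
grip_force: 0.0
wrist rocker_front 0.74 [ 0.459  -0.23    0.0648] tool [-0.0038  0.0021  0.2326]
wrist cradle_centre 0.89 [ 0.5599 -0.2844  0.1104] tool [0.1079 0.0315 0.186 ]
scene flask_neck 0.88 [0.4689 0.1202 0.0757] tool [-0.0746 -0.3405  0.2203]
scene flask_neck 0.71 [0.3861 0.2903 0.0806] tool [-0.1949 -0.4865  0.2157]
scene cradle_centre 0.73 [ 0.5534 -0.2797  0.1059] tool [0.1009 0.0285 0.1898]
[0.3469 0.3509 0.3547 0.3593 0.3632 0.3663 0.3688 0.3722 0.3804 0.4393
 0.4409]
```

View pics/w2.png

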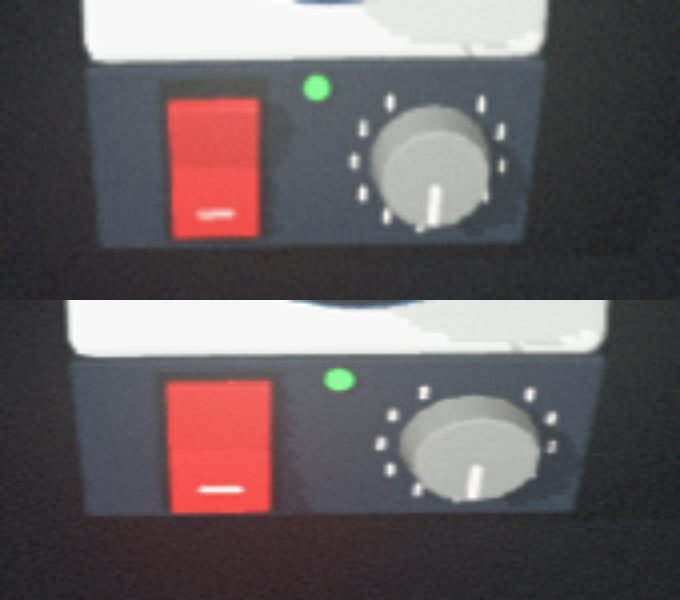

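The rocker has flipped: its rear half is now shaded and raised at (213,130) in the upper crop, and the front point dropped about 4–6 mm. Next, over to the amber flask with tool yaw 0 and the gripper open.

```bash
python3 -m crank '[1,0,0,0,-6.75,1,0,0,0,-6.75,1,0.0039,-0.033,0,0,1,0.0039,-0.033,0,0,1,0.0039,-0.033,0,0,1,0.0039,-0.033,0,0,1,0.0039,-0.033,0,0,1,0.0039,-0.033,0,0,1,0.0039,-0.033,0,0,1,0.0039,-0.033,0,0,1,0.0039,-0.033,0,0,1,0.0039,-0.033,0,0,1,0.0039,-0.033,0,0,1,0.0039,-0.033,0,0,1,0.0039,-0.033,0,0,1,0.0039,-0.033,0,0,1,0.0039,-0.033,0,0,1,0,0,0,0,1,0,0,0,0]'
python3 - <<'E'
from h import *
st(); print(np.round(env.state()['joint_pos'],2))
f=see('wrist','flask_neck','amber_flask','flask_centre','amber_cork',n=3)
cv2.imwrite('pics/w3.png',f['frame']); see('top','flask_neck','flask_centre',n=4)
E
```

```text
time_s: 7.78
tcp_pos: [0.5207, 0.268, 0.2956]
ee_rot: [1.0, 0.001, -0.001, 0.0]
wrist_force: [-0.2, 0.1, -0.3]
opening: 0.0854
grip_force: 0.0
{'time_s': 7.7833, 'tcp_pos': [0.5207, 0.268, 0.2956], 'ee_rot': [1.0, 0.0012, -0.0011, 0.0002], 'wrist_force': [-0.2327, 0.0528, -0.2925], 'opening': 0.0854, 'grip_force': 0.0}
[-0.4   0.42 -0.24  1.64  0.11  1.09 -2.24]
wrist flask_neck 0.85 [0.5241 0.2696 0.1184] tool [ 0.003  -0.0042  0.1777]
wrist flask_neck 0.82 [0.3873 0.2831 0.081 ] tool [-0.1337 -0.0177  0.2153]
wrist flask_neck 0.64 [0.5147 0.4225 0.1115] tool [-0.0065 -0.1571  0.1845]
wrist amber_flask 0.76 [0.5101 0.4208 0.0007] tool [-0.0113 -0.1558  0.2956]
wrist amber_flask 0.75 [ 0.3886  0.2885 -0.0047] tool [-0.1326 -0.0234  0.3012]
wrist amber_flask 0.71 [0.4708 0.1223 0.0016] tool [-0.0502  0.1427  0.295 ]
wrist flask_centre 0.97 [0.5119 0.4242 0.0383] tool [-0.0098 -0.1592  0.2583]
wrist flask_centre 0.94 [0.388  0.2882 0.0319] tool [-0.1335 -0.023   0.2649]
wrist flask_centre 0.86 [0.4715 0.1284 0.0276] tool [-0.0497  0.1367  0.2692]
top flask_neck 0.84 [0.5242 0.2689 0.1174] tool [ 0.0026 -0.0034  0.1797]
top flask_neck 0.64 [0.4728 0.1261 0.0772] tool [-0.0486  0.1395  0.2199]
top flask_centre 0.91 [0.4681 0.1292 0.0272] tool [-0.0533  0.1365  0.2699]
top flask_centre 0.61 [0.5235 0.2688 0.0493] tool [ 0.0019 -0.0031  0.2478]
```

View pics/w3.png

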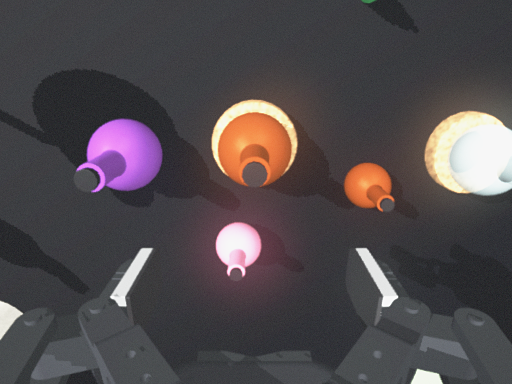

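The big amber flask stands in its cork at (255,150), stopper at (255,173), between the fingers. The purple flask (125,155), pink flask (238,245) and small amber flask (368,186) are all clear of it. Descending and gripping.

```bash
python3 -m crank '[1,0.002,-0.002,0.036,0,1,0,0,0.036,0,1,0,0,0.036,0,1,0,0,0.036,0,1,0,0,0.017,0,1,0,0,0.0155,0,1,0,0,0,0,1,0,0,0,0]'; python3 -c "
from h import *
see('scene','flask_neck',n=4);see('top','flask_neck',n=4)"
```

```text
time_s: 8.85
tcp_pos: [0.5233, 0.268, 0.1204]
ee_rot: [1.0, -0.0, -0.0, 0.0]
wrist_force: [0.0, -0.2, 0.5]
opening: 0.0854
grip_force: 0.0
scene flask_neck 0.9 [0.5248 0.2664 0.1195] tool [0.0008 0.0021 0.0023]
scene flask_neck 0.75 [0.5134 0.4229 0.1082] tool [-0.0107 -0.1544  0.0137]
scene flask_neck 0.57 [0.3883 0.2883 0.0768] tool [-0.1357 -0.0197  0.0448]
scene flask_neck 0.56 [0.4694 0.1238 0.0723] tool [-0.0545  0.1448  0.0493]
top flask_neck 0.79 [0.4696 0.1276 0.0778] tool [-0.0543  0.141   0.0438]
top flask_neck 0.67 [0.5255 0.2708 0.1158] tool [ 0.0015 -0.0023  0.006 ]
```

```bash
python3 -m crank '[0.2,0.001,0,0.002,0,-0.1,0,0,0,0,-0.2,0,0,0,0,-0.3,0,0,0,0,-0.5,0,0,0,0,-1,0,0,0,0,-1,0,0,0,0,-1,0,0,0,0,-1,0,0,0,0,-1,0,0,0,0]' 60
```

```text
time_s: 9.88
tcp_pos: [0.5245, 0.2681, 0.1187]
ee_rot: [1.0, -0.0, 0.0, 0.0]
wrist_force: [-1.0, -2.5, 5.3]
opening: 0.0264
grip_force: 58.7
```

```bash
python3 -m crank '[-1,0,0,-0.004,0,-1,0,0,-0.006,0,-1,0,0,-0.015,0,-1,0,0,-0.02,0,-1,0,0,-0.03,0,-1,0,0,-0.03,0,-1,0,0,-0.03,0,-1,0,0,-0.03,0,-1,0,0,-0.02,0,-1,0,0,0,0,-1,0,0,0,0]'
python3 - <<'E'
from h import *
st();f=see('scene','flask_neck','amber_flask','flask_centre',n=5);cv2.imwrite('pics/s4.png',cv2.resize(f['frame'][60:320,120:450],None,fx=2,fy=2))
g=see('top','flask_neck','flask_centre',n=5)
E
```

```text
time_s: 10.8
tcp_pos: [0.5244, 0.2685, 0.3043]
ee_rot: [1.0, -0.0, 0.001, -0.0]
wrist_force: [0.6, -0.7, -3.7]
opening: 0.0269
grip_force: 59.3
{'time_s': 10.8, 'tcp_pos': [0.5244, 0.2685, 0.3043], 'ee_rot': [1.0, -0.0001, 0.0007, -0.0004], 'wrist_force': [0.6468, -0.7462, -3.7235], 'opening': 0.0269, 'grip_force': 59.342}
scene flask_neck 0.74 [0.3901 0.2888 0.0812] tool [-0.1335 -0.0209  0.2214]
scene flask_neck 0.73 [0.5114 0.4227 0.1077] tool [-0.0122 -0.1548  0.1947]
scene flask_neck 0.65 [0.5276 0.267  0.3065] tool [ 0.0037  0.0011 -0.004 ]
scene flask_neck 0.57 [0.4693 0.1228 0.0721] tool [-0.0542  0.1451  0.2305]
scene amber_flask 0.81 [0.4756 0.1269 0.0063] tool [-0.0476  0.1408  0.2961]
scene amber_flask 0.8 [ 0.3817  0.2861 -0.0022] tool [-0.1416 -0.0183  0.3047]
scene amber_flask 0.61 [0.5181 0.4205 0.0008] tool [-0.0052 -0.1528  0.3013]
scene amber_flask 0.58 [0.5239 0.2668 0.1949] tool [0.0003 0.0011 0.1073]
scene flask_centre 0.96 [0.5204 0.2644 0.2357] tool [-0.0034  0.0036  0.0665]
scene flask_centre 0.94 [0.5161 0.4251 0.041 ] tool [-0.0073 -0.1573  0.261 ]
scene flask_centre 0.92 [0.3902 0.2855 0.0301] tool [-0.1332 -0.0177  0.2723]
scene flask_centre 0.75 [0.4737 0.1222 0.0279] tool [-0.0496  0.1456  0.2745]
scene flask_centre 0.44 [ 0.557  -0.2791  0.1099] tool [0.0336 0.547  0.1928]
top flask_neck 0.87 [0.4744 0.1255 0.0788] tool [-0.0493  0.1425  0.2239]
top flask_neck 0.71 [0.5217 0.2707 0.3033] tool [-0.0024 -0.0026 -0.0008]
top flask_centre 0.86 [0.4694 0.1229 0.0268] tool [-0.0544  0.1452  0.2761]
top flask_centre 0.69 [0.5208 0.266  0.2304] tool [-0.0033  0.0022  0.0723]
```

View pics/s4.png

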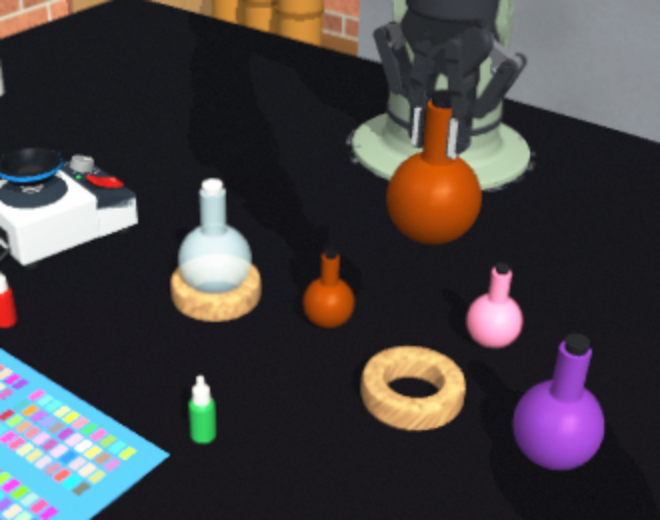

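The flask is lifted and upright at (433,190), the cork ring is empty at (413,388), and the bystanders haven't moved. Carrying it over to the cup at (0.559, -0.282).

```bash
python3 -m crank '[-1,0.001,0.010,0,0,-1,0.0017,0.020,0,0,-1,0.0018,0.0305,0,0,-1,0.0018,0.0305,0,0,-1,0.0018,0.0305,0,0,-1,0.0018,0.0305,0,0,-1,0.0018,0.0305,0,0,-1,0.0018,0.0305,0,0,-1,0.0018,0.0305,0,0,-1,0.0018,0.0305,0,0,-1,0.0018,0.0305,0,0,-1,0.0018,0.0305,0,0,-1,0.0018,0.0305,0,0,-1,0.0018,0.0305,0,0,-1,0.0018,0.0305,0,0,-1,0.0018,0.0305,0,0,-1,0.0018,0.0305,0,0,-1,0.0018,0.0305,0,0,-1,0.0018,0.022,0,0,-1,0.0013,0.0105,0,0]'; python3 -m crank '[-1,0,0,0,0,-1,0,0,0,0,-1,0,0,0,0,-1,0,0,0,0]'
python3 - <<'E'
from h import *
for c in('scene','top','scene','top'): see(c,'flask_neck','flask_centre','amber_flask','cradle_centre',n=1 if 0 else 6)
see('wrist','cradle_centre','flask_centre')
E
```

```text
time_s: 12.82
tcp_pos: [0.5575, -0.2863, 0.303]
ee_rot: [1.0, -0.002, -0.0, 0.001]
wrist_force: [0.0, 0.4, -2.4]
opening: 0.0265
grip_force: 59.4
time_s: 13.15
tcp_pos: [0.5589, -0.281, 0.3036]
ee_rot: [1.0, 0.001, 0.0, -0.0]
wrist_force: [0.1, 0.5, -3.6]
opening: 0.0263
grip_force: 59.5
scene flask_neck 0.93 [0.3865 0.2885 0.0783] tool [-0.172  -0.5699  0.2254]
scene flask_neck 0.83 [ 0.5601 -0.2824  0.3064] tool [ 0.0012  0.0011 -0.0027]
scene flask_neck 0.83 [0.469  0.1227 0.0691] tool [-0.0897 -0.404   0.2346]
scene flask_centre 0.98 [0.3883 0.2878 0.0296] tool [-0.1704 -0.5694  0.2741]
scene flask_centre 0.76 [0.4728 0.1232 0.0304] tool [-0.086  -0.4047  0.2733]
scene flask_centre 0.64 [0.5175 0.42   0.0419] tool [-0.0411 -0.7015  0.2618]
scene flask_centre 0.61 [ 0.5561 -0.2835  0.2347] tool [-0.0028  0.002   0.069 ]
scene amber_flask 0.96 [ 0.385   0.2828 -0.0014] tool [-0.1737 -0.5645  0.3051]
scene amber_flask 0.9 [ 0.5587 -0.2837  0.1967] tool [-0.0002  0.0021  0.1069]
scene amber_flask 0.66 [ 0.5176  0.4218 -0.0026] tool [-0.041  -0.7034  0.3063]
scene amber_flask 0.63 [0.
[... 2608 characters left out ...]
ask_centre 0.73 [0.3886 0.2908 0.0275] tool [-0.1704 -0.5729  0.276 ]
top flask_centre 0.54 [0.47   0.1256 0.025 ] tool [-0.0889 -0.4078  0.2785]
top amber_flask 0.89 [ 0.3909  0.2872 -0.0021] tool [-0.1681 -0.5694  0.3056]
top amber_flask 0.81 [ 0.5543 -0.2855  0.1958] tool [-0.0045  0.0033  0.1077]
top amber_flask 0.8 [ 4.674e-01  1.282e-01 -1.000e-04] tool [-0.0915 -0.4104  0.3036]
top amber_flask 0.8 [ 0.5152  0.4247 -0.0011] tool [-0.0439 -0.7069  0.3046]
top amber_flask 0.6 [ 0.5588 -0.2811  0.1101] tool [ 0.     -0.0011  0.1934]
top cradle_centre 0.75 [ 0.5609 -0.2809  0.1118] tool [ 0.0021 -0.0013  0.1917]
wrist cradle_centre 0.86 [ 0.5623 -0.2874  0.1068] tool [0.0035 0.0052 0.1967]
```

The network readings scatter by about 4 mm. I'll get the bulb centre and neck axis from a depth fit instead.

```bash
cat >> h.py <<'E'
from scipy.optimize import least_squares
def cloud(c):
    f=env.grab_frame(c); z=f['z_map']; v,u=np.mgrid[:384,:512]
    d=np.array([f['k1'],0,0,0,0],float)
    n=cv2.undistortPoints(np.stack([u,v],-1).reshape(-1,1,2).astype(float),np.array(f['intrinsics'],float),d).reshape(384,512,2)
    p=np.dstack([n*z[...,None],z]); R=cv2.Rodrigues(np.array(f['rvec'],float))[0]
    return (p-np.ravel(f['tvec']))@R, z>0, f
def fit():
    s=env.state(); t=np.array(s['tcp_pos'])
    for c in('top','scene'):
        W,ok,f=cloud(c); b=f['frame'].astype(int); hsv=cv2.cvtColor(f['frame'],cv2.COLOR_BGR2HSV)
        am=ok&(hsv[...,0]<18)&(hsv[...,1]>170)&(hsv[...,2]>60)&(np.linalg.norm(W-(t-[0,0,.06]),axis=2)<.12)
        am=cv2.erode(am.astype(np.uint8),np.ones((3,3)))>0; P=W[am]
        B=P[P[:,2]<t[2]-.040]; N=P[(P[:,2]>t[2]-.015)]
        r=least_squares(lambda x:np.linalg.norm(B-x,axis=1)-.0425,t-[0,0,.0665],loss='soft_l1',f_scale=.002)
        q=least_squares(lambda x:np.linalg.norm(N[:,:2]-x,axis=1)-.014,t[:2],loss='soft_l1',f_scale=.002) if len(N)>8 else None
        print(c,len(B),len(N),'bulb-tcp',(r.x-t).round(4),'neck-tcp',None if q is None else (q.x-t[:2]).round(4),'rms',np.std(r.fun).round(4))
E
python3 - <<'E'
from h import *
st();fit()
for c in('top','scene'):
    W,ok,f=cloud(c); P=W[ok&(np.linalg.norm(W[...,:2]-[.559,-.282],axis=2)<.055)]; L=P[(P[:,2]>.1095)&(P[:,2]<.12)]
    x=L[:,:2]; cen=cv2.minEnclosingCircle(x.astype(np.float32)); print(c,len(L),cen, np.percentile(L[:,2],[50,95]))
E
```

```text
{'time_s': 14.3, 'tcp_pos': [0.5587, -0.2822, 0.3035], 'ee_rot': [1.0, -0.0002, -0.0, -0.0], 'wrist_force': [-0.209, 0.1844, -3.3308], 'opening': 0.0266, 'grip_force': 59.4606}
top 265 2 bulb-tcp [-0.0023  0.0013 -0.0685] neck-tcp None rms 0.0012
scene 639 34 bulb-tcp [-0.003   0.0009 -0.0688] neck-tcp [-0.0034  0.006 ] rms 0.0016
top 214 ((0.5583667159080505, -0.2754592299461365), 0.041911423206329346) [0.11390305 0.11766473]
scene 227 ((0.5596563816070557, -0.27600088715553284), 0.042776744812726974) [0.11291488 0.11546055]
```

Run:
```python
from h import *
for c in('top','scene','wrist')[:2]:
    W,ok,f=cloud(c); P=W[ok&(np.linalg.norm(W[...,:2]-[.559,-.281],axis=2)<.060)]; L=P[(P[:,2]>.107)&(P[:,2]<.121)]
    fn=lambda x:np.hypot(np.linalg.norm(L[:,:2]-x[:2],axis=1)-.036,L[:,2]-x[2])-.005
    for s in(.001,.003):
        r=least_squares(fn,[.559,-.281,.11],loss='soft_l1',f_scale=s); print(c,len(L),r.x.round(4),np.median(abs(r.fun)).round(4))
    a=np.degrees(np.arctan2(*(L[:,:2]-r.x[:2]).T[::-1])); print(np.histogram(a,8,(-180,180))[0])
```

```text
top 238 [ 0.5586 -0.2764  0.1103] 0.001
top 238 [ 0.5586 -0.2763  0.1103] 0.001
[37  0  0 21 45 40 46 49]
scene 289 [ 0.5588 -0.2768  0.1093] 0.0009
scene 289 [ 0.5588 -0.2768  0.1093] 0.0009
[43 41 33 27 43 45 32 25]
```

The ring fit gives (0.5588, -0.2767) and the bulb sits at about (0.556, -0.281). Shifting to match and descending to just above the lip, then fitting again.

```bash
python3 -m crank '[-1,0.0027,-0.004,0.01,0,-1,0,0,0.02,0,-1,0,0,0.02,0,-1,0,0,0.02,0,-1,0,0,0.01,0,-1,0,0,0.004,0,-1,0,0,0,0,-1,0,0,0,0,-1,0,0,0,0]'
python3 - <<'E'
from h import *
fit()
for c in('top','scene'):
    W,ok,f=cloud(c); P=W[ok&(np.linalg.norm(W[...,:2]-[.559,-.279],axis=2)<.060)]; L=P[(P[:,2]>.105)&(P[:,2]<.118)]
    fn=lambda x:np.hypot(np.linalg.norm(L[:,:2]-x[:2],axis=1)-.036,L[:,2]-x[2])-.005
    r=least_squares(fn,[.559,-.281,.11],loss='soft_l1',f_scale=.001); print(c,len(L),r.x.round(4),np.median(abs(r.fun)).round(4))
st()
cv2.imwrite('pics/s6.png',cv2.resize(f['frame'][40:240,60:260],None,fx=3,fy=3))
E
```

```text
time_s: 15.35
tcp_pos: [0.562, -0.2784, 0.2205]
ee_rot: [1.0, -0.0, 0.001, 0.0]
wrist_force: [0.2, 0.7, -2.6]
opening: 0.0265
grip_force: 59.6
top 204 0 bulb-tcp [-0.0024  0.003  -0.0696] neck-tcp None rms 0.0078
scene 588 30 bulb-tcp [-0.0029 -0.0001 -0.0678] neck-tcp [-0.0026  0.0085] rms 0.0017
top 120 [ 0.5585 -0.2766  0.111 ] 0.0011
scene 207 [ 0.5588 -0.2771  0.1096] 0.0008
{'time_s': 15.55, 'tcp_pos': [0.5617, -0.2783, 0.2201], 'ee_rot': [1.0, -0.0002, 0.0005, 0.0002], 'wrist_force': [-0.3031, 0.1105, -2.6166], 'opening': 0.0267, 'grip_force': 59.5979}
```

View pics/s6.png

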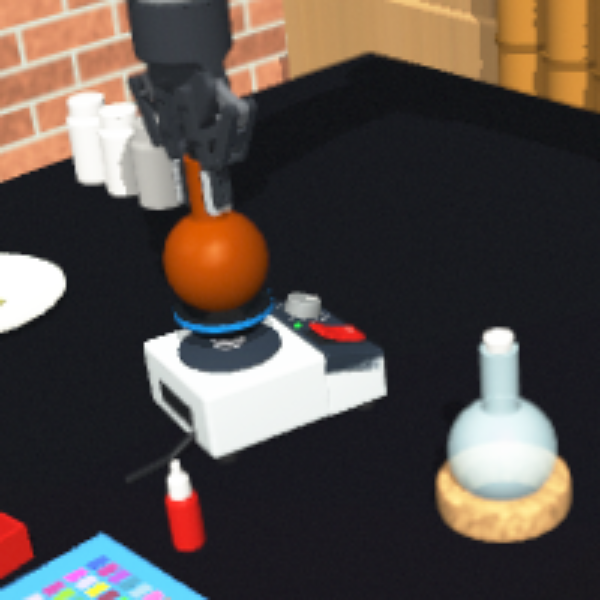

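The flask hangs upright just above the cup: bulb at (216,258), blue band at (222,318). The fits agree within 1–2 mm. I'll nudge y by 1 mm and lower it slowly.

```bash
python3 -m crank '[-1,0,-0.001,0.003,0,-1,0,0,0.003,0,-1,0,0,0.002,0,-1,0,0,0,0]'; python3 -m crank '[-1,0,0,0.001,0,-1,0,0,0.001,0,-1,0,0,0,0]';  python3 -m crank '[-1,0,0,0.001,0,-1,0,0,0,0,-1,0,0,0,0]'
```

```text
time_s: 15.88
tcp_pos: [0.5612, -0.2771, 0.2109]
ee_rot: [1.0, -0.0, -0.0, -0.0]
wrist_force: [0.9, -0.3, -2.9]
opening: 0.0271
grip_force: 59.6
time_s: 16.13
tcp_pos: [0.5615, -0.2774, 0.2096]
ee_rot: [1.0, -0.0, 0.0, 0.0]
wrist_force: [-0.4, -0.9, -0.8]
opening: 0.0267
grip_force: 59.9
time_s: 16.38
tcp_pos: [0.5615, -0.2774, 0.2087]
ee_rot: [1.0, -0.0, 0.0, 0.0]
wrist_force: [-1.0, -1.0, 2.0]
opening: 0.0267
grip_force: 59.9
```

Contact at z≈0.2095, with lateral forces of about 1 N, so it's well centred. The bottom stop should be near 0.1975.

```bash
python3 -m crank '[-1,0,0,0.001,0,-1,0,0,0.001,0,-1,0,0,0.001,0,-1,0,0,0,0]' 75; python3 -m crank '[-1,0,0,0.001,0,-1,0,0,0.001,0,-1,0,0,0.001,0,-1,0,0,0,0]'
```

```text
time_s: 16.72
tcp_pos: [0.5615, -0.2774, 0.2054]
ee_rot: [1.0, -0.0, 0.0, 0.0]
wrist_force: [-1.1, -2.2, 3.4]
opening: 0.0264
grip_force: 73.4
time_s: 17.05
tcp_pos: [0.5615, -0.2774, 0.2025]
ee_rot: [1.0, -0.0, 0.0, 0.0]
wrist_force: [-1.9, -2.3, 6.1]
opening: 0.0265
grip_force: 73.4
```

```bash
python3 -c "
from h import *
st();fit()"
```

```text
{'time_s': 17.05, 'tcp_pos': [0.5615, -0.2774, 0.2025], 'ee_rot': [1.0, -0.0002, 0.0001, 0.0001], 'wrist_force': [-1.8804, -2.3275, 6.1069], 'opening': 0.0265, 'grip_force': 73.4283}
top 173 0 bulb-tcp [-0.0131  0.0165 -0.083 ] neck-tcp None rms 0.0144
scene 558 34 bulb-tcp [-0.0031 -0.0001 -0.0677] neck-tcp [-0.0019  0.0103] rms 0.0059
```

```bash
python3 -m crank '[-1,0,0,0.001,0,-1,0,0,0.001,0,-1,0,0,0.001,0,-1,0,0,0,0]'; python3 -m crank '[-1,0,0,0.001,0,-1,0,0,0,0]'; python3 -m crank '[-1,0,0,0.0007,0,-1,0,0,0,0]'
```

```text
time_s: 17.48
tcp_pos: [0.5616, -0.2774, 0.1996]
ee_rot: [1.0, -0.0, 0.0, 0.0]
wrist_force: [-1.8, -1.9, 8.1]
opening: 0.0264
grip_force: 73.4
time_s: 17.65
tcp_pos: [0.5616, -0.2774, 0.1987]
ee_rot: [1.0, -0.0, 0.0, 0.0]
wrist_force: [-1.6, -2.2, 9.1]
opening: 0.0267
grip_force: 73.6
time_s: 17.82
tcp_pos: [0.5616, -0.2774, 0.1981]
ee_rot: [1.0, -0.0, 0.0, 0.0]
wrist_force: [-2.1, -1.6, 8.8]
opening: 0.0264
grip_force: 73.6
```

```bash
for i in 1; do python3 -m crank '[-1,0,0,0.0005,0,-1,0,0,0,0]'; python3 -m crank '[-1,0,0,0.0005,0,-1,0,0,0,0]'; python3 -m crank '[-1,0,0,0.0005,0,-1,0,0,0,0]'; done
```

```text
time_s: 17.98
tcp_pos: [0.5616, -0.2774, 0.1976]
ee_rot: [1.0, -0.0, 0.0, 0.0]
wrist_force: [-1.7, -2.8, 9.2]
opening: 0.0265
grip_force: 73.7
time_s: 18.15
tcp_pos: [0.5617, -0.2775, 0.1974]
ee_rot: [1.0, -0.0, 0.0, 0.0]
wrist_force: [-2.5, -0.7, 11.3]
opening: 0.0265
grip_force: 74.6
time_s: 18.32
tcp_pos: [0.5618, -0.2775, 0.1973]
ee_rot: [1.0, -0.0, 0.001, 0.0]
wrist_force: [-3.5, -1.4, 17.1]
opening: 0.0265
grip_force: 75.1
```

It's at the rigid stop: the force rose 6 N with almost no movement. I'll let it settle and check.

```bash
python3 -m crank '[-1,0,0,0,0,-1,0,0,0,0,-1,0,0,0,0,-1,0,0,0,0,-1,0,0,0,0,-1,0,0,0,0]'
python3 - <<'E'
from h import *
f=see('scene','cradle_centre','rocker_front','clear_flask','dropper_red','dropper_green',n=1)
g=see('top','cradle_centre','rocker_front','clear_flask','dropper_red','dropper_green',n=1)
st()
cv2.imwrite('pics/s7.png',cv2.resize(f['frame'][40:240,60:260],None,fx=3,fy=3))
E
```

```text
time_s: 18.82
tcp_pos: [0.5618, -0.2775, 0.1973]
ee_rot: [1.0, -0.0, 0.001, 0.0]
wrist_force: [-3.8, -2.0, 16.3]
opening: 0.0262
grip_force: 75.1
scene rocker_front 0.52 [ 0.4629 -0.2269  0.0654] tool [-0.0991 -0.0507  0.1317]
scene clear_flask 0.78 [ 0.5127 -0.0107  0.0095] tool [-0.0495 -0.2669  0.1876]
scene dropper_red 0.82 [ 0.7006 -0.1666  0.0032] tool [ 0.1385 -0.1111  0.1942]
scene dropper_green 0.68 [ 7.004e-01  1.359e-01 -5.000e-04] tool [ 0.1381 -0.4136  0.1977]
top cradle_centre 0.38 [ 0.5591 -0.2809  0.1006] tool [-0.0028  0.0033  0.0967]
top rocker_front 0.49 [ 0.4604 -0.2309  0.0625] tool [-0.1016 -0.0466  0.1347]
top clear_flask 0.78 [ 0.5153 -0.0097  0.0091] tool [-0.0469 -0.2679  0.188 ]
top dropper_red 0.65 [ 0.7021 -0.1662  0.0024] tool [ 0.14   -0.1115  0.195 ]
top dropper_green 0.52 [ 0.6989  0.1382 -0.0021] tool [ 0.1366 -0.4159  0.1993]
{'time_s': 19.4167, 'tcp_pos': [0.5618, -0.2775, 0.1973], 'ee_rot': [1.0, -0.0003, 0.0006, 0.0003], 'wrist_force': [-4.3199, -1.2146, 17.4572], 'opening': 0.0265, 'grip_force': 75.1493}
```

View pics/s7.png

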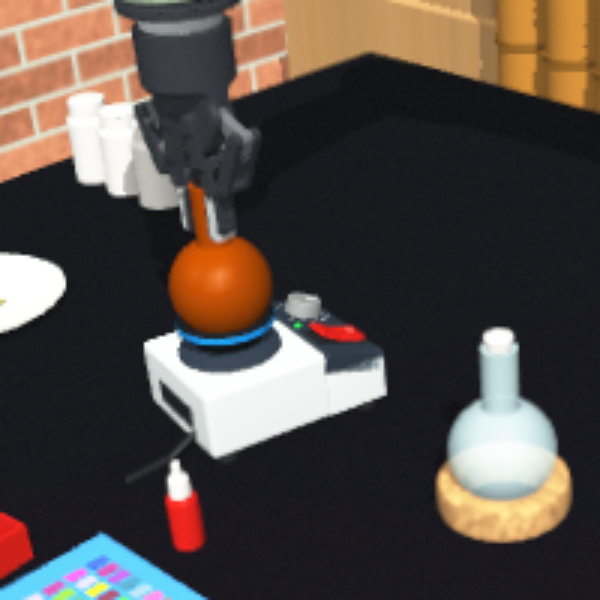

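The cup is down: the blue band moved from about (222,318) to (225,330), and the bulb sits centred in it at (221,287). The force is steady at 17 N, the rocker reads low (on), and the bystanders are where they started. Handing in.

```bash
python3 -c "
from rig import env
print(env.finish_job())"
```

```text
the job is handed in; nothing more can be done
None
```

I switched the mixer on, then seated the amber flask upright in the cup and pressed it to the bottom stop, still held by the neck at about 17 N; the bystanders did not move, and I handed the job in at about 19.4 s (no verdict came back).

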